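# Lock the sample cylinder strap with its linch pin

### The arm

A 7-joint arm with a two-finger parallel gripper is mounted at the origin on the work surface. World frame = base frame: x ahead of the robot, y to its left, z up, the work surface at z = 0. Lengths are in m, angles in rad, forces in N, time in s.
With the tool pointing down it reaches from about 0.35 to 0.9 m from the base axis. Payload 7.2 kg.
Tool frame: the origin (TCP) lies midway between the tips of the shut fingers; the grasp point (between the pads) lies 19 mm behind it (bot.hold_point_z is the distance from the TCP to the grasp point, in m); z points along the fingers, y is the line along which they close (so a half turn about z gives the same grasp; the last joint's range is limited). The gripper opens to 85 mm and grips with 20 to 120 N. Pads are 22 mm wide; open, the fingers measure 114 mm over their backs; the gripper's body (76 mm by 85 mm) begins 54 mm behind the grasp point. The pads swing forward as they close: fully open they stand 13 mm farther back than shut.
Start: joints at [-1.331, 0.411, -0.013, 1.596, 0.006, 1.134, -0.082], TCP at [0.189, 0.596, 0.231] pointing down, gripper open.
Joint ranges: [-2.95, 2.95], [-0.29, 1.99], [-1.47, 1.44], [0.14, 2.54], [-1.03, 4.17], [0.13, 1.85], [-2.86, 2.86]. Speed limits (rad/s): [2.39, 2.39, 3.01, 3.01, 3.14, 3.14, 3.14].

### API

Orientations are given as a unit quaternion [w, x, y, z].
In Python, from cell import bot, cams, finish_job gives the robot as it stands. The module is installed in compiled form; this text tells all that it offers.
- The arm moves only by the tool step_arm, never from a script. Its argument "motion" is one flat list of numbers, 7 for each row, row after row: the shift along the tool's x, y, z in m, then the turn, a rotation vector about the tool's x, y, z in rad, then the opening, from -1 (shut) to 1 (fully open), so that 0 is half open. In form: [x, y, z, ax, ay, az, grip, x, y, z, ax, ay, az, grip, ...]. A call has 1 to 20 rows; each row shifts and turns the commanded pose from where the row before left it, along the tool's axes as they then stand; what a row does not reach is not made up. A row lasts 1/8 s, in which the tool goes at most 62.5 mm and 10.7 degrees, less where a joint would pass 70% of its speed; a pose out of reach is approached as far as the arm can. A call is refused whole if a number of a shift passes 0.0625 or a number of a turn 0.188, either way. A call with a gripper value outside its range is refused whole. The fingers move at their own pace and stop on an object; "grip_force" is the grip in N (left out, the last holds). Time passes only in rows, so rows that do not move let the fingers close. It gives the time, the measured TCP pose, the force, the opening and the grip force at its end, in the units of the state.
- bot.state(): the state, without advancing time (a new reading comes with each control period).
- cams.snapshot(name): name is "scene" or "top" or "wrist"; returns the picture (384x512x3 uint8, blue, green, red); there is no depth.
- cams.camera_model(name): a dict with "vfov" (degrees; the focal length in pixels is half the picture's height over the tangent of half this angle, whatever the lens; pixels are square), "cx", "cy" (the principal point, pixels), "rvec" (rotation vector, rad) and "tvec" (3), from world to camera coordinates, as OpenCV has them. Camera axes: x right, y down, z forward; pixel columns grow to the right and rows downward; lengths in m; the calibration is good to about 2 mm. The wrist camera is an equidistant fisheye: a pixel r from the principal point sees the ray r / f radians off the axis. A picture is of the moment at which its call begins: read the wrist's pose just before it. camera_model takes no time and is no camera call; for the wrist camera it gives the pose at the moment of the call.
- finish_job(): hands the job in; it is judged then, once.
The state is a dict: "t": time; "joints": joint angles; "qd": joint speeds; "effort": joint torques, N m; "tcp_pos": TCP position; "tcp_rot": TCP orientation; "ft_force": force on the tool from outside, world axes, zero at the start; "torque": the same for the moment, N m; "finger_gap": finger opening in m; "finger_force": force on a finger pad.
Only numpy, scipy, OpenCV 4.12 (cv2) and the standard library are available. Lean on these libraries where they do the work, as an engineer would, in place of code of your own. Each camera call takes 0.05 s, during which the arm holds its last target. There are 200 camera calls.

### The job

The strap over the sample cylinder in the inclined cradle is closed but not yet locked. Take the linch pin (the one with the wire ring) from the pin block, push it down through the cross hole of the cradle's lug until its collar is home, ring to the lug's free end, then flip the sprung ring over the end of the lug so that it snaps shut around it. Let go, and leave the other things where they are.

Things in the scene. Friction and masses are not known exactly. Their poses are not given: they have to be found in the camera images.
- linch_pin: Loose steel linch pin (about 90 g with its ring). Origin: centre of its collar's underside. Shaft along -z: 9 mm diameter, 38 mm long, last 7 mm tapering to a 4 mm tip. Collar 20 mm in diameter, z 0 to 4 mm. At the start it stands upright in one hole of the pin block, collar on the block, ring open. The open ring points along +x; its hinge lies along y at z 8 mm.
- pin_head (a point): Centre of the top of the linch pin's head (pin axes, 28 mm above the collar's underside). The head is a 16 x 16 mm square block, sides along x and y, reaching 24 mm down from here. The open ring's wire lies 18 mm and more below this point, its arms 11 mm either side in y, so the upper 17 mm of the head is free to grip.
- ring (a joint): Ring angle about its hinge in the head: 0 = open, straight out along the pin's +x; 1.57 = shut, turned down alongside the shaft, which is then inside the ring. Over-centre spring: beyond 0.785 it snaps shut by itself, short of that back open; at most 0.07 N m, about 1.4 N at the far end. Pin home and ring towards the lug's free end, it swings over that end and shuts round the lug.
- ring_end (a point): Far end of the ring: middle of its wire opposite the hinge, 51.6 mm from the hinge axis. The ring is a circle 54 mm in diameter (wire centre line) of 4.6 mm wire. Axes: +x from the hinge to this end, +y along the hinge.
- lug_hole (a point): Centre of the upper mouth of the lug's cross hole: 11.5 mm in diameter, right through, mouth chamfered 1.5 mm. +z points out of the hole, 25 degrees from vertical towards the bed's lower end; +x runs up the slope along the cylinder; the lug juts out along -y. It is a square steel bar, 24 mm wide (x) and 24 mm deep (-z). Home, the pin's collar lies on this mouth.
- lug_end (a point): Middle of the lug's free end face, 14 mm beyond the hole's axis (axes as lug_hole). On the hole's other side, 17 mm from its axis, stands the end tab of the strap.
- cradle: Fixed inclined cylinder cradle. Base plate 300 x 200 x 10 mm, two posts, and a bed that slopes 25 degrees up along +x with a 64 mm aluminium sample cylinder in it, its axis 165 mm above the bench over the middle of the base; steel strap over it, outer radius 44 mm about that axis. The lug is on the -y side, its hole 61 mm from the middle plane. Origin: middle of the underside.
- pin_block: Fixed grey plastic block 130 x 50 x 46 mm with two upright holes 35 mm either side of the middle along x, 11.5 mm in diameter, 42 mm deep. Origin: middle of its underside.
- clevis_pin: Bystander: plain steel clevis pin without ring in the block's other hole, 9 mm shaft, round head 18 mm in diameter and 6 mm high. Origin: underside of its head.
- leak_bottle: Bystander: white leak-test bottle with a black cap, 56 mm in diameter, 150 mm tall, standing on the bench. Origin: middle of its underside.
- spanner: Bystander: steel spanner 200 mm long, lying on the bench along its x. Origin: middle of its underside.
- adapter: Bystander: brass hexagon adapter 30 mm across and 38 mm high, standing on the bench. Origin: middle of its underside.

How it is judged:
By the outcome, as a careful person would: the job done as asked, in the order asked, and still so for the second after the job is handed in, with the robot touching nothing.
It also fails if it takes over 51 s, if anything falls off the work surface, if the arm or the gripper's body presses on something with over 40 N, if the wrist force passes 120 N, or if a joint passes its speed limit or range.

## Working session

There is one attempt and no reset: what is moved stays moved. The work goes in short steps, Python scripts to look and compute and a tool call to move; the robot and the scene stay as the last step left them, time stands still between calls to the robot, and variables do not carry over. Pictures are saved under pics/ and viewed, at most 10 in all, crops included, and the job is handed in when it is done.

Besides the shell and the picture viewer there is one more tool, called after "Request:" in YAML: its name, and indented under it one key for each argument. step_arm: Moves the arm, as the interface text tells. Its arguments: {"type":"object","properties":{"motion":{"type":"array"},"grip_force":{"type":"number"}},"required":["motion"]}

```bash
mkdir -p pics
python3 - <<'E'
from cell import bot,cams
import cv2
for n in("scene","top"):
    cv2.imwrite(f"pics/{n}0.png",cams.snapshot(n)); print(n,cams.camera_model(n))
print(bot.state(),bot.hold_point_z)
print(cams.camera_model("wrist"))
E
```

```text
scene {'vfov': 44.23940703327726, 'cx': 252.50000811919713, 'cy': 193.92930637282058, 'rvec': array([ 2.34767084,  0.7233359 , -0.28141517]), 'tvec': array([-0.48670988, -0.10372054,  1.51898668])}
top {'vfov': 46.300776212703866, 'cx': 251.90486128772122, 'cy': 191.92423780517814, 'rvec': array([ 2.18022842, -2.13459718,  0.16625421]), 'tvec': array([0.03656272, 0.57276986, 1.44282924])}
{'t': 0.1, 'joints': array([-1.3312519 ,  0.41182709, -0.01272412,  1.59697376,  0.00558948,
        1.13427823, -0.08222306]), 'qd': array([ 0.0002066 , -0.00252781, -0.00231834, -0.00284031, -0.0007047 ,
       -0.00031314, -0.00223753]), 'effort': array([ 3.00760868e-03, -6.01821113e+01,  6.84330203e-01, -3.00090730e+01,
        1.40606792e-02,  6.35304386e-03, -4.13632350e-06]), 'tcp_pos': array([0.18920934, 0.59520257, 0.23052713]), 'tcp_rot': array([-6.75001605e-05,  1.53261813e-01,  9.88185352e-01, -7.22347832e-04]), 'ft_force': array([-0.92744138, -0.46152566,  0.52729428]), 'torque': array([ 0.03154193, -0.02765724,  0.0155738 ]), 'finger_force': 0.0, 'finger_gap': 0.08530648370941066} 0.0187
{'vfov': 65.70646984690485, 'cx': 253.2848973500798, 'cy': 194.19603453151583, 'rvec': array([-2.3128498 , -1.69056166, -0.2760087 ]), 'tvec': array([-0.62410408, -0.03917065,  0.38104003])}
```

View pics/scene0.png

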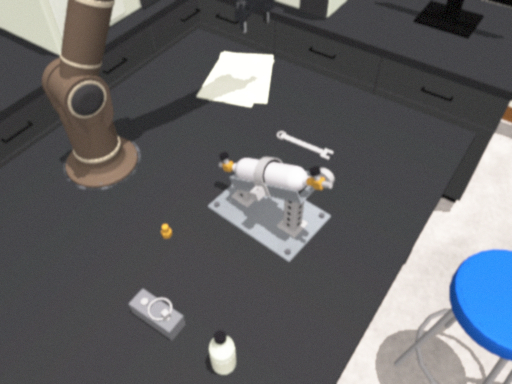

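View pics/top0.png

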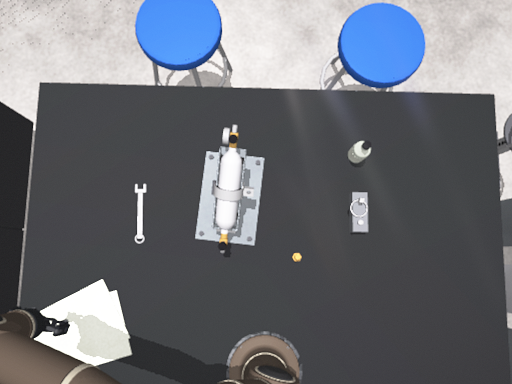

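The top view shows the cradle at about (230,195), lug at about (248,191), and pin block at about (360,212) with the ring at (358,208). Image up is +x and left is +y. Next I'll enlarge these areas.

```bash
cat > h.py <<'E'
from cell import bot,cams
import cv2,numpy as np
from scipy.spatial.transform import Rotation as R
def ray(n,u,v,m=None):
    m=m or cams.camera_model(n); f=192/np.tan(np.radians(m['vfov']/2)); x,y=u-m['cx'],v-m['cy']
    if n=='wrist':
        r=np.hypot(x,y)+1e-9; t=r/f; d=np.array([np.sin(t)*x/r,np.sin(t)*y/r,np.cos(t)])
    else: d=np.array([x/f,y/f,1])
    A=R.from_rotvec(m['rvec']).as_matrix(); return -A.T@m['tvec'],A.T@d
def atz(n,u,v,z,m=None):
    c,d=ray(n,u,v,m); return c+d*(z-c[2])/d[2]
def proj(n,p,m=None):
    m=m or cams.camera_model(n); f=192/np.tan(np.radians(m['vfov']/2))
    q=R.from_rotvec(m['rvec']).apply(np.atleast_2d(p))+m['tvec']
    if n=='wrist':
        r=np.hypot(q[:,0],q[:,1]); t=np.arctan2(r,q[:,2]); k=(f*t/r)[:,None]
        return q[:,:2]*k+[m['cx'],m['cy']]
    return q[:,:2]/q[:,2:]*f+[m['cx'],m['cy']]
def tri(obs):
    A=np.zeros((3,3));b=np.zeros(3)
    for c,d in obs:
        d=d/np.linalg.norm(d);P=np.eye(3)-np.outer(d,d);A+=P;b+=P@c
    return np.linalg.solve(A,b)
E
python3 - <<'E'
from h import *
a=cv2.imread('pics/top0.png')[140:260,190:270]; b=cv2.imread('pics/top0.png')[180:240,340:380]
c=cv2.resize(a,None,fx=5,fy=5,interpolation=2);d=cv2.resize(b,None,fx=10,fy=10,interpolation=2)
cv2.imwrite('pics/c1.png',np.hstack([c,d]))
E
```

```text
(no output)
```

View pics/c1.png

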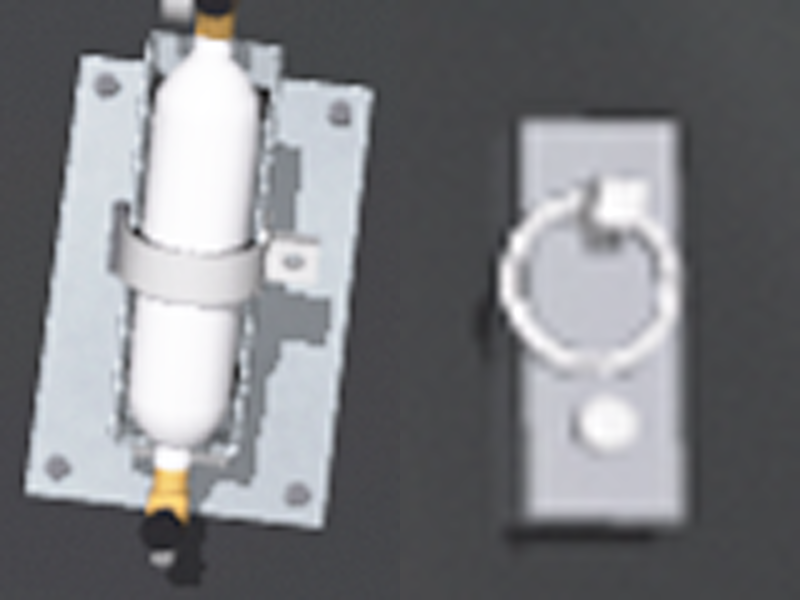

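The crop is good. The plate corners are clear, the lug hole is near (293,262) in crop pixels, the pin head top is near (622,200), and the ring points along -x towards the clevis pin. Next, positions from known heights.

Run:
```python
from h import *
np.set_printoptions(precision=4,suppress=True)
A=lambda x,y:(190+x/5-.4,140+y/5-.4); B=lambda x,y:(340+(x-400)/10-.45,180+y/10-.45)
c=np.array([atz('top',*A(*p),.010) for p in[(80,55),(375,90),(322,527),(25,493)]])
print('plate',c, c.mean(0)); ux=c[0]+c[1]-c[2]-c[3]; print('sizes',np.linalg.norm(c[0]-c[3]),np.linalg.norm(c[0]-c[1]))
print('yaw',np.degrees(np.arctan2(ux[1],ux[0])))
b=np.array([atz('top',*B(*p),.046) for p in[(520,120),(678,120),(685,523),(525,520)]])
ux=b[0]+b[1]-b[2]-b[3];print('block',b.mean(0),np.linalg.norm(ux)/2,np.linalg.norm(b[0]-b[1]),np.degrees(np.arctan2(ux[1],ux[0])))
h=atz('top',*B(622,200),.074);e=atz('top',*B(597,370),.054)
print('head',h,'ringend',e,e-h,np.degrees(np.arctan2(*(e-h)[1::-1])))
print('clevis',atz('top',*B(607,422),.052))
for z in(.13,.15,.165,.18): print('lug',z,atz('top',*A(293,262),z))
print('bottle',atz('top',368,144,.15),'adapter',atz('top',297,257,.038))
# prior lug: cradle frame at hole 61mm off, axis height .165
```

```text
plate [[0.7143 0.2086 0.01  ]
 [0.6948 0.0074 0.01  ]
 [0.3986 0.0378 0.01  ]
 [0.417  0.2349 0.01  ]] [0.5562 0.1222 0.01  ]
sizes 0.2984534730637371 0.20217853832498525
yaw -5.450850748009894
block [ 0.514  -0.3061  0.046 ] 0.13212845480956115 0.05235788584846454 0.10453222760782942
head [ 0.5501 -0.3059  0.074 ] ringend [ 0.4967 -0.3022  0.054 ] [-0.0534  0.0037 -0.02  ] 176.05123495205868
clevis [ 0.48   -0.3058  0.052 ]
lug 0.13 [0.5588 0.0615 0.13  ]
lug 0.15 [0.556  0.0616 0.15  ]
lug 0.165 [0.5539 0.0617 0.165 ]
lug 0.18 [0.5518 0.0618 0.18  ]
bottle [ 0.7151 -0.3078  0.15  ] adapter [ 0.3623 -0.1018  0.038 ]
```

```bash
cat >> h.py <<'E'
def pose():
    s=bot.state(); q=s['tcp_rot']; return np.array(s['tcp_pos']),R.from_quat([*q[1:],q[0]])
def plan(p,r,pt,rt,n,g,profile=lambda s:s,via=0,dp=3,da=3):
    "rows from (p,r) to (pt,rt); via = extra height mid way"
    w=(rt*r.inv()).as_rotvec() if np.ndim(rt)==0 and not isinstance(rt,tuple) else None
    if w is None: w=np.array(rt)      # world rotation vector given
    r0=r;p0=p;out=[]
    for i in range(1,n+1):
        s=profile(i/n); pg=p0+(pt-p0)*s+[0,0,via*4*s*(1-s)]; rg=R.from_rotvec(w*s)*r0
        d=np.round(r.inv().apply(pg-p),dp); a=np.round((r.inv()*rg).as_rotvec(),da)
        p=p+r.apply(d); r=r*R.from_rotvec(a); out+=[*d,*a,g]
    print('rows',n,'end',p.round(4)); print('['+','.join('%g'%(x+0.) for x in out)+']'); return p,r
smooth=lambda s:s*s*(3-2*s)
def frame(x=None,y=None,z=None):
    return R.from_matrix(np.column_stack([np.cross(y,z),y,z]))
E
python3 - <<'E'
from h import *
p,r=pose()
m=cams.camera_model('wrist');c=-R.from_rotvec(m['rvec']).as_matrix().T@m['tvec'];print('cam in tool',r.inv().apply(c-p),(r.inv()*R.from_rotvec(m['rvec']).inv()).as_matrix().round(2))
pt=np.array([.549,-.306,.20])
mid=p+(pt-p)*.5+[0,0,.05]
w=np.array([0,0,-np.radians(164.5)])
p1,r1=plan(p,r,mid,tuple(w/2),13,0,lambda s:s**1.3 if s<1 else 1)
plan(p1,r1,pt,tuple(w/2),13,0,lambda s:1-(1-s)**1.3)
E
```

```text
cam in tool [ 8.42723643e-02 -1.02787759e-05 -1.42069697e-01] [[-0.   -0.95 -0.32]
 [ 1.   -0.   -0.  ]
 [ 0.   -0.32  0.95]]
rows 13 end [0.3693 0.1444 0.2657]
[-0.011,-0.013,-0.001,0,0,0.051,0,-0.017,-0.019,-0.002,0,0,0.075,0,-0.021,-0.02,-0.002,0,0,0.087,0,-0.026,-0.021,-0.002,0,0,0.097,0,-0.03,-0.019,-0.003,0,0.001,0.105,0,-0.033,-0.017,-0.003,0,0,0.11,0,-0.037,-0.013,-0.002,0,0,0.117,0,-0.04,-0.01,-0.003,0,0,0.122,0,-0.042,-0.005,-0.003,0,0,0.126,0,-0.045,0,-0.003,0,0,0.131,0,-0.045,0.006,-0.004,0,0.001,0.134,0,-0.045,0.013,-0.003,0,0,0.139,0,-0.044,0.019,-0.004,0,0,0.142,0]
rows 13 end [ 0.5495 -0.3056  0.2002]
[-0.041,0.025,0.006,0,0,0.142,0,-0.036,0.03,0.007,0,0,0.138,0,-0.03,0.034,0.006,0,0.001,0.135,0,-0.025,0.036,0.006,0,0,0.131,0,-0.02,0.038,0.006,0,0,0.126,0,-0.014,0.039,0.005,0,0,0.122,0,-0.008,0.038,0.005,0,0,0.116,0,-0.005,0.037,0.005,0,0,0.111,0,0.001,0.036,0.005,0,0,0.104,0,0.003,0.032,0.004,0,0.001,0.097,0,0.006,0.029,0.004,0,0,0.088,0,0.007,0.024,0.004,0,0,0.074,0,0.007,0.016,0.002,0,0,0.052,0]
```

Request:
step_arm:
  motion: [-0.011, -0.013, -0.001, 0, 0, 0.051, 0, -0.017, -0.019, -0.002, 0, 0, 0.075, 0, -0.021, -0.02, -0.002, 0, 0, 0.087, 0, -0.026, -0.021, -0.002, 0, 0, 0.097, 0, -0.03, -0.019, -0.003, 0, 0.001, 0.105, 0, -0.033, -0.017, -0.003, 0, 0, 0.11, 0, -0.037, -0.013, -0.002, 0, 0, 0.117, 0, -0.04, -0.01, -0.003, 0, 0, 0.122, 0, -0.042, -0.005, -0.003, 0, 0, 0.126, 0, -0.045, 0, -0.003, 0, 0, 0.131, 0, -0.045, 0.006, -0.004, 0, 0.001, 0.134, 0, -0.045, 0.013, -0.003, 0, 0, 0.139, 0, -0.044, 0.019, -0.004, 0, 0, 0.142, 0]

```text
t: 1.72
tcp_pos: [0.3692, 0.1423, 0.2659]
tcp_rot: [-0.001, 0.768, 0.641, 0.0]
ft_force: [1.0, 0.3, 0.5]
finger_gap: 0.0423
finger_force: 0.0
```

Request:
step_arm:
  motion: [-0.041, 0.025, 0.006, 0, 0, 0.142, 0, -0.036, 0.03, 0.007, 0, 0, 0.138, 0, -0.03, 0.034, 0.006, 0, 0.001, 0.135, 0, -0.025, 0.036, 0.006, 0, 0, 0.131, 0, -0.02, 0.038, 0.006, 0, 0, 0.126, 0, -0.014, 0.039, 0.005, 0, 0, 0.122, 0, -0.008, 0.038, 0.005, 0, 0, 0.116, 0, -0.005, 0.037, 0.005, 0, 0, 0.111, 0, 0.001, 0.036, 0.005, 0, 0, 0.104, 0, 0.003, 0.032, 0.004, 0, 0.001, 0.097, 0, 0.006, 0.029, 0.004, 0, 0, 0.088, 0, 0.007, 0.024, 0.004, 0, 0, 0.074, 0, 0.007, 0.016, 0.002, 0, 0, 0.052, 0, 0, 0, 0, 0, 0, 0, 0, 0, 0, 0, 0, 0, 0, 0]

```text
t: 3.6
tcp_pos: [0.5493, -0.3044, 0.1998]
tcp_rot: [-0.002, 1.0, -0.019, 0.0]
ft_force: [-0.4, 0.4, 0.1]
finger_gap: 0.0425
finger_force: 0.0
```

Run:
```python
from h import *
p,r=pose();m=cams.camera_model('wrist');im=cams.snapshot('wrist')
print(p,r.as_matrix().round(3),bot.state()['joints'].round(2),bot.state()['finger_gap'],bot.state()['t'])
import pickle;pickle.dump((p,r.as_matrix(),m),open('w1.pkl','wb'))
cv2.imwrite('pics/w1raw.png',im); cv2.imwrite('pics/w1.png',cv2.resize(im,None,fx=1.5,fy=1.5,interpolation=2))
```

```text
[ 0.54926577 -0.30444166  0.19982164] [[ 0.999 -0.037  0.   ]
 [-0.037 -0.999  0.004]
 [ 0.    -0.004 -1.   ]] [-0.15  0.57  0.87  1.67 -0.47  1.14 -0.76] 0.04300172082808429 3.65
```

View pics/w1.png

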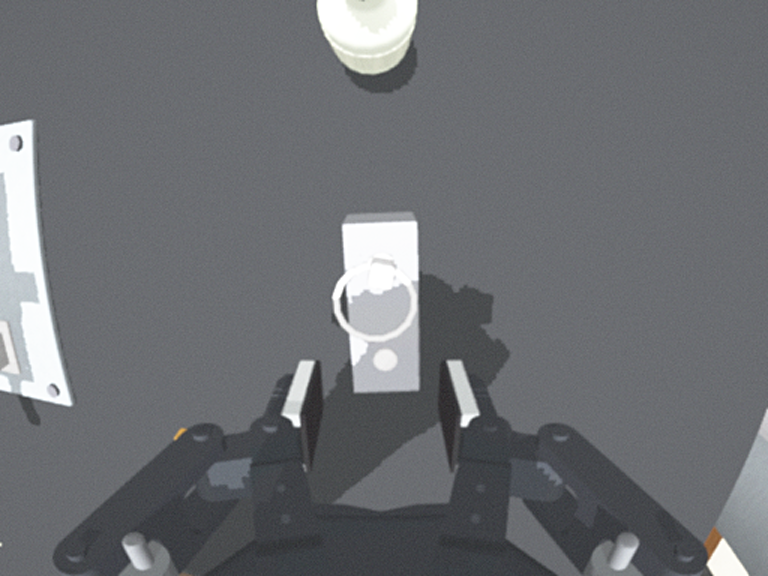

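The wrist view has the head near (382,270), the ring circle near (375,300) and the clevis at (385,360), all in 1.5x pixels, with both pads in view. One close-up to fit the pin pose.

Run:
```python
from h import *
im=cv2.imread('pics/w1raw.png')[135:270,215:295]
g=cv2.convertScaleAbs(im,alpha=1.7,beta=-190)
cv2.imwrite('pics/w1c.png',np.hstack([cv2.resize(im,None,fx=4.4,fy=4.4,interpolation=2),cv2.resize(g,None,fx=4.4,fy=4.4,interpolation=2)]))
```

```text
(no output)
```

View pics/w1c.png

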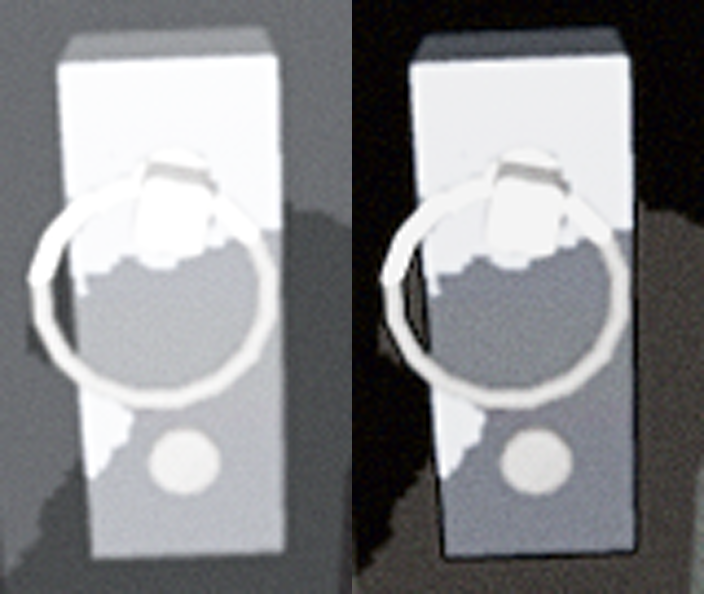

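Run:
```python
from h import *
import pickle
from scipy.optimize import least_squares
p,Rm,m=pickle.load(open('w1.pkl','rb'))
P=lambda x,y:(215+x/4.4-.4,135+y/4.4-.4)
a=lambda x,y,z:atz('wrist',*P(x,y),z,m).round(4)
b=np.array([a(*q,.046) for q in[(58,66),(278,56),(285,551),(92,559)]]);print('block',b,b.mean(0));u=b[0]+b[1]-b[2]-b[3];yb=np.degrees(np.arctan2(u[1],u[0]));print(np.linalg.norm(u)/2,yb)
print('clevis',a(185,461,.052),'head',a(174,219,.074),'ringend',a(160,399,.054))
h=[a(*q,.074) for q in[(145,184),(214,188),(207,253),(133,253)]];print('head corners',h,np.mean(h,0))
# ring centreline pts
pts=[(34,290),(52,345),(100,387),(160,399),(220,380),(258,338),(271,290),(258,235)]
w=np.array([a(*q,.054) for q in pts]);s=least_squares(lambda v:np.hypot(w[:,0]-v[0],w[:,1]-v[1])-.027,[.52,-.3]).x;print('ring ctr',s,(np.hypot(*(w[:,:2]-s).T)-.027).round(4))
d=s-a(174,219,.074)[:2];print(d,np.linalg.norm(d),np.degrees(np.arctan2(d[1],d[0])))
t=np.radians(yb);print('hole from block',b.mean(0)[:2]+.035*np.array([np.cos(t),np.sin(t)]))
```

```text
block [[ 0.5784 -0.2787  0.046 ]
 [ 0.5788 -0.3292  0.046 ]
 [ 0.4486 -0.3297  0.046 ]
 [ 0.4481 -0.2788  0.046 ]] [ 0.513475 -0.3041    0.046   ]
0.13025034548898518 0.13196701311703743
clevis [ 0.4797 -0.3044  0.052 ] head [ 0.5491 -0.3043  0.074 ] ringend [ 0.4978 -0.2989  0.054 ]
head corners [array([ 0.5571, -0.2984,  0.074 ]), array([ 0.5556, -0.313 ,  0.074 ]), array([ 0.5412, -0.3111,  0.074 ]), array([ 0.5417, -0.2951,  0.074 ])] [ 0.5489 -0.3044  0.074 ]
ring ctr [ 0.5248767 -0.2985751] [0.0011 0.0006 0.0002 0.0001 0.0001 0.0001 0.0005 0.0012]
[-0.0242233  0.0057249] 0.024890614455877928 166.70278767033375
hole from block [ 0.54847491 -0.30401939]
```

Request:
step_arm:
  motion: [0, 0, 0.035, 0, 0, 0.05, 0, 0, 0, 0.04, 0, 0, 0.05, 0, 0, 0, 0.035, 0, 0, 0, 0, 0, 0, 0.02, 0, 0, 0, 0, 0, 0, 0.0125, 0, 0, 0, 0, 0, 0, 0, 0, 0, 0, -1, 0, 0, 0, 0, 0, 0, -1, 0, 0, 0, 0, 0, 0, -1, 0, 0, 0, 0, 0, 0, -1]
  grip_force: 60

```text
t: 4.78
tcp_pos: [0.5502, -0.3051, 0.0582]
tcp_rot: [-0.001, 0.998, -0.069, 0.001]
ft_force: [0.2, 0.4, 4.6]
finger_gap: 0.0144
finger_force: 61.4
```

Run:
```python
from h import *
p,r=pose();s=bot.state();print(p,r.as_matrix().round(3),s['finger_gap'],s['finger_force'],s['ft_force'],s['t'])
m=cams.camera_model('wrist')
im=cams.snapshot('wrist');cv2.imwrite('pics/w2.png',cv2.resize(im[130:384,130:380],None,fx=2.3,fy=2.3,interpolation=2))
```

```text
[ 0.55019341 -0.30511442  0.05824736] [[ 0.99  -0.138  0.002]
 [-0.138 -0.99   0.002]
 [ 0.002 -0.002 -1.   ]] 0.014423808826712159 61.35364294052124 [0.18679697 0.36004441 4.57794412] 4.775
```

View pics/w2.png

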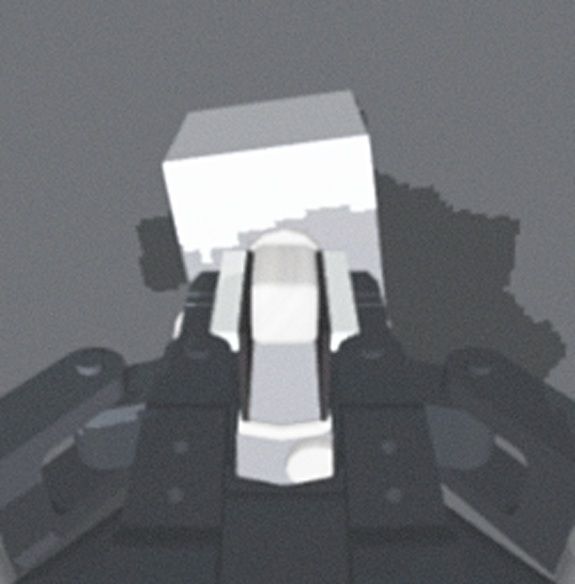

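Head is seated squarely between the pads, gap 14.4 mm. Next: lift, then hover over the lug with the tool tilted along the hole.

```bash
cat >> h.py <<'E'
C,S=np.cos(np.radians(25)),np.sin(np.radians(25))
def lug(psi_deg):
    t=np.radians(psi_deg);c,s=np.cos(t),np.sin(t)
    x=np.array([C*c,C*s,S]);y=np.array([-s,c,0]);z=np.cross(x,y); return x,y,z,R.from_matrix(np.column_stack([y,x,-z]))
E
python3 - <<'E'
from h import *
p,r=pose(); up=p+[0,0,.105]
p1,r1=plan(p,r,up,(0,0,0),5,-1,smooth)
x,y,z,T=lug(-5.4)
tgt=np.array([.554,.0615,.165])+.1*z
print(tgt,np.degrees((T*r1.inv()).as_rotvec()))
plan(p1,r1,tgt,T,13,-1,smooth,via=.03)
E
```

```text
rows 5 end [ 0.55   -0.3053  0.1632]
[0,0,-0.011,0,0,0,-1,0,0,-0.026,0,0,0,-1,0,0,-0.031,0,0,0,-1,0,0,-0.026,0,0,0,-1,0,0,-0.011,0,0,0,-1]
[0.51192573 0.06547719 0.25563078] [-22.06610349 -17.32107566  90.86252226]
rows 13 end [0.5123 0.0651 0.2554]
[-0.001,-0.006,-0.004,-0.006,0.006,-0.027,-1,-0.004,-0.017,-0.009,-0.015,0.016,-0.074,-1,-0.003,-0.026,-0.014,-0.025,0.025,-0.114,-1,-0.001,-0.033,-0.017,-0.03,0.032,-0.143,-1,0.006,-0.037,-0.018,-0.035,0.036,-0.166,-1,0.013,-0.038,-0.018,-0.038,0.039,-0.178,-1,0.021,-0.036,-0.016,-0.039,0.04,-0.183,-1,0.026,-0.031,-0.013,-0.038,0.039,-0.178,-1,0.029,-0.024,-0.009,-0.035,0.037,-0.166,-1,0.029,-0.017,-0.005,-0.031,0.031,-0.144,-1,0.025,-0.011,-0.003,-0.024,0.025,-0.113,-1,0.016,-0.005,-0.001,-0.016,0.017,-0.075,-1,0.006,-0.001,0,-0.005,0.005,-0.026,-1]
```

Request:
step_arm:
  motion: [0, 0, -0.011, 0, 0, 0, -1, 0, 0, -0.026, 0, 0, 0, -1, 0, 0, -0.031, 0, 0, 0, -1, 0, 0, -0.026, 0, 0, 0, -1, 0, 0, -0.011, 0, 0, 0, -1]

```text
t: 5.45
tcp_pos: [0.5499, -0.3054, 0.164]
tcp_rot: [-0.001, 0.998, -0.069, 0.001]
ft_force: [-0.6, 0.3, -0.8]
finger_gap: 0.0143
finger_force: 60.8
```

Run:
```python
from h import *
p,r=pose(); print(p,bot.state()['finger_gap'],bot.state()['ft_force'])
x,y,z,T=lug(-5.4)
plan(p,r,np.array([.554,.0615,.165])+.1*z,T,16,-1,smooth,via=.03)
```

```text
[ 0.54992523 -0.30543793  0.16403921] 0.014290434950661976 [-0.61420838  0.27240451 -0.78926992]
rows 16 end [0.5116 0.066  0.2556]
[-0.001,-0.004,-0.002,-0.004,0.004,-0.018,-1,-0.003,-0.012,-0.007,-0.01,0.011,-0.05,-1,-0.003,-0.018,-0.01,-0.017,0.017,-0.079,-1,-0.001,-0.023,-0.012,-0.022,0.022,-0.101,-1,0,-0.027,-0.014,-0.025,0.027,-0.12,-1,0.005,-0.03,-0.015,-0.029,0.029,-0.134,-1,0.01,-0.031,-0.015,-0.03,0.032,-0.144,-1,0.015,-0.03,-0.013,-0.031,0.032,-0.148,-1,0.019,-0.027,-0.012,-0.032,0.033,-0.148,-1,0.023,-0.024,-0.01,-0.03,0.031,-0.143,-1,0.024,-0.019,-0.007,-0.029,0.03,-0.134,-1,0.024,-0.014,-0.005,-0.025,0.026,-0.121,-1,0.022,-0.01,-0.003,-0.022,0.022,-0.101,-1,0.017,-0.006,-0.001,-0.016,0.017,-0.078,-1,0.011,-0.004,-0.001,-0.011,0.012,-0.051,-1,0.005,-0.001,0,-0.004,0.003,-0.018,-1]
```

Request:
step_arm:
  motion: [-0.001, -0.004, -0.002, -0.004, 0.004, -0.018, -1, -0.003, -0.012, -0.007, -0.01, 0.011, -0.05, -1, -0.003, -0.018, -0.01, -0.017, 0.017, -0.079, -1, -0.001, -0.023, -0.012, -0.022, 0.022, -0.101, -1, 0, -0.027, -0.014, -0.025, 0.027, -0.12, -1, 0.005, -0.03, -0.015, -0.029, 0.029, -0.134, -1, 0.01, -0.031, -0.015, -0.03, 0.032, -0.144, -1, 0.015, -0.03, -0.013, -0.031, 0.032, -0.148, -1, 0.019, -0.027, -0.012, -0.032, 0.033, -0.148, -1, 0.023, -0.024, -0.01, -0.03, 0.031, -0.143, -1, 0.024, -0.019, -0.007, -0.029, 0.03, -0.134, -1, 0.024, -0.014, -0.005, -0.025, 0.026, -0.121, -1, 0.022, -0.01, -0.003, -0.022, 0.022, -0.101, -1, 0.017, -0.006, -0.001, -0.016, 0.017, -0.078, -1, 0.011, -0.004, -0.001, -0.011, 0.012, -0.051, -1, 0.005, -0.001, 0, -0.004, 0.003, -0.018, -1, 0, 0, 0, 0, 0, 0, -1, 0, 0, 0, 0, 0, 0, -1]

```text
t: 7.7
tcp_pos: [0.5115, 0.0657, 0.2542]
tcp_rot: [0.16, 0.723, 0.657, 0.145]
ft_force: [0.0, -0.3, -1.0]
finger_gap: 0.0144
finger_force: 60.8
```

Run:
```python
from h import *
import pickle
p,r=pose();m=cams.camera_model('wrist');im=cams.snapshot('wrist');s=bot.state()
print(p,r.as_matrix().round(3),s['joints'].round(2),s['finger_gap'],s['t'])
pickle.dump((p,r.as_matrix(),m),open('w3.pkl','wb'))
cv2.imwrite('pics/w3raw.png',im)
u=proj('wrist',[.554,.0615,.165],m)[0];print(u)
cv2.imwrite('pics/w3.png',cv2.resize(im[100:300,130:390],None,fx=3,fy=3,interpolation=2))
```

```text
[0.51152487 0.06566461 0.25415564] [[ 0.095  0.903  0.419]
 [ 0.995 -0.086 -0.04 ]
 [-0.     0.421 -0.907]] [-1.02 -0.07  0.66  2.2   0.39  0.64 -0.72] 0.014461510445437437 7.75
[257.00657375 195.41171613]
```

View pics/w3.png

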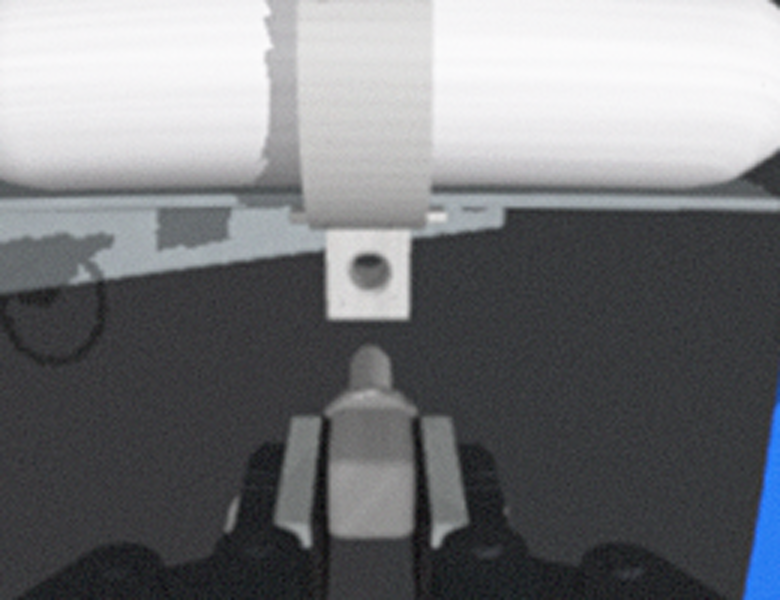

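Run:
```python
from h import *
import pickle
np.set_printoptions(precision=4,suppress=True)
p,Rm,m=pickle.load(open('w3.pkl','rb')); 
Q=lambda x,y:(130+x/3-.33,100+y/3-.33)
ob=[ray('wrist',*Q(370,271),m),ray('top',190+293/5-.4,140+262/5-.4)]
t=tri(ob);print('tri',t,[np.linalg.norm(np.cross(t-c,d/np.linalg.norm(d))) for c,d in ob])
x,y,z,T=lug(-5.4)
# depth along tool z from lug width / length in image
for D in(.085,.09,.095,.1,.105,.11,.115):
    pl=p+Rm[:,2]*D
    def hit(u,v):
        c,d=ray('wrist',*Q(u,v),m); return c+d*((pl-c)@Rm[:,2])/(d@Rm[:,2])
    k=[Rm.T@(hit(*q)-p) for q in[(326,230),(411,229),(410,319),(327,319),(370,271)]]
    print(D,'width',k[1][1]-k[0][1],k[2][1]-k[3][1],'len',k[0][0]-k[3][0],'hole tool',k[4],'world',hit(370,271),'plane y',(hit(370,271)-[.5562,.1222,.165])@y, (hit(370,271)-[.5562,.1222,.165])@x,'end',k[4][0]-k[3][0])
tip=lambda X,Y,Zt: ((proj('wrist',p+Rm@np.array([X,Y,Zt]),m)[0]-[130,100]+.33)*3)
for X in(-.002,0,.002): print(X,'tip far edge',tip(X+.002,0,.0502),'collar far',tip(X+.01,0,.0082),'headtop near/far',tip(X-.008,0,-.0158),tip(X+.008,0,-.0158))
```

```text
tri [0.556  0.0618 0.1519] [np.float64(0.0003586252652944169), np.float64(0.00035862526529439014)]
0.085 width 0.022511795789142967 0.02272220522956532 len 0.025219603478062368 hole tool [ 0.0093 -0.0022  0.085 ] world [0.546  0.0717 0.1761] plane y -0.05127626229006763 -0.00019319138886064488 end 0.013793034156196373
0.09 width 0.02300564526404774 0.023220670533106717 len 0.025772855117851743 hole tool [ 0.0077 -0.0023  0.09  ] world [0.5479 0.0699 0.1716] plane y -0.05289180569178685 -0.00020969918995078144 end 0.014095616977184214
0.095 width 0.023499494738952444 0.02371913583664824 len 0.02632610675764112 hole tool [ 0.006  -0.0023  0.095 ] world [0.5499 0.068  0.167 ] plane y -0.05450734909350608 -0.00022620699104084063 end 0.014398199798172025
0.1 width 0.02399334421385721 0.02421760114018964 len 0.026879358397430504 hole tool [ 0.0044 -0.0023  0.1   ] world [0.5518 0.0662 0.1625] plane y -0.05612289249522529 -0.00024271479213085429 end 0.014700782619159873
0.105 width 0.024487193688761996 0.024716066443731123 len 0.027432610037219883 hole tool [ 0.0028 -0.0023  0.105 ] world [
[... 218 characters left out ...]
[0.5557 0.0626 0.1534] plane y -0.05935397929866374 -0.00027573039431102753 end 0.015305948261135512
0.115 width 0.025474892638571344 0.025712997050814045 len 0.02853911331679863 hole tool [-0.0004 -0.0023  0.115 ] world [0.5576 0.0608 0.1489] plane y -0.060969522700382965 -0.00029223819540116585 end 0.015608531082123352
-0.002 tip far edge [379.4545 353.8799] collar far [381.5632 402.5222] headtop near/far [382.5531 555.0182] [383.084  477.2919]
0 tip far edge [379.4782 346.047 ] collar far [381.6062 392.9895] headtop near/far [382.6197 545.7926] [383.1495 466.9374]
0.002 tip far edge [379.5016 338.1561] collar far [381.6488 383.3575] headtop near/far [382.6863 536.4288] [383.2147 456.4396]
```

The lug hole is at (370,271) and the pin tip at (371,346), so they are laterally aligned. Lug depth is still ambiguous by about 1 cm, so I'll descend 30 mm and look again.

Request:
step_arm:
  motion: [0.001, 0, 0.015, 0, 0, 0, -1, 0, 0, 0.015, 0, 0, 0, -1, 0, 0, 0, 0, 0, 0, -1]

```text
t: 8.12
tcp_pos: [0.5238, 0.0653, 0.2262]
tcp_rot: [0.16, 0.723, 0.657, 0.144]
ft_force: [0.3, 0.0, -0.5]
finger_gap: 0.0142
finger_force: 60.8
```

Run:
```python
from h import *
import pickle
p,r=pose();m=cams.camera_model('wrist');im=cams.snapshot('wrist');s=bot.state()
print(p,r.as_matrix().round(3),s['finger_gap'],s['t'],s['ft_force'])
pickle.dump((p,r.as_matrix(),m),open('w4.pkl','wb'))
cv2.imwrite('pics/w4raw.png',im)
cv2.imwrite('pics/w4.png',cv2.resize(im[150:290,180:330],None,fx=4,fy=4,interpolation=2))
```

```text
[0.5237779  0.0653361  0.22617651] [[ 0.095  0.903  0.418]
 [ 0.995 -0.086 -0.042]
 [-0.002  0.42  -0.908]] 0.014332410154891029 8.175 [ 0.49103208 -0.05405283 -0.64625254]
```

View pics/w4.png

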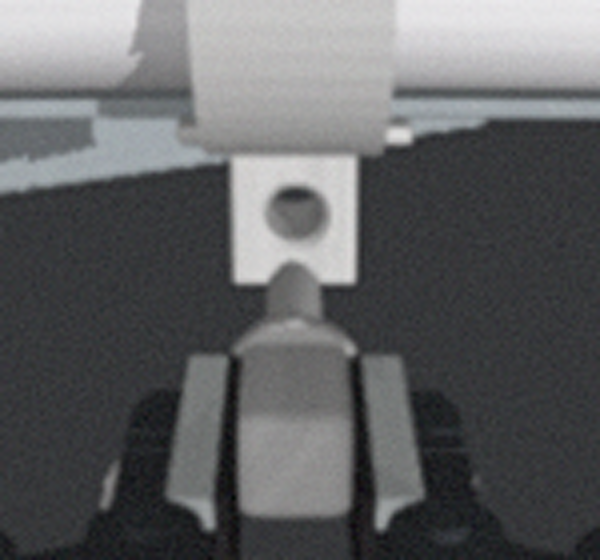

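Run:
```python
from h import *
import pickle
from scipy.optimize import least_squares
np.set_printoptions(precision=4,suppress=True)
V=[pickle.load(open(f'w{i}.pkl','rb')) for i in(3,4)]
Q3=lambda x,y:np.array((130+x/3-.33,100+y/3-.33)); Q4=lambda x,y:np.array((180+x/4-.375,150+y/4-.375))
p,Rm,m=V[1]
print('tri',t:=tri([ray('wrist',*Q3(370,271),V[0][2]),ray('wrist',*Q4(298,213),m)]),'tool4',Rm.T@(t-p))
# fit: lug corners+hole in both views; unknown lug pose (pos, yaw about axis) with wrist-cam const pixel offset
loc=np.array([[0,0,0],[-.012,-.014,0],[.012,-.014,0]])
o3=np.array([Q3(370,271),Q3(327,319),Q3(410,319)]);o4=np.array([Q4(298,213),Q4(233,285),Q4(357,285)])
def f(v):
    x,y,z,T=lug(v[3]);W=v[:3]+loc@np.array([x,y,z])
    return np.concatenate([(proj('wrist',W,V[0][2])-o3).ravel(),(proj('wrist',W,V[1][2])-o4).ravel(),[(v[3]+5.4)/2]])
s=least_squares(f,[.554,.062,.16,-5.4]);v=s.x;print('fit',v,s.fun)
q=Rm.T@(v[:3]-p);print('hole in tool4',q)
# apparent pin in view 4
P4=lambda X,Y,Z:(proj('wrist',p+Rm@np.array([X,Y,Z]),m)[0]-[180,150]+.375)*4
for Y in(-.002,0):print('tip far',P4(.002,Y,.0502),'headnear',P4(-.008,Y,-.0158),'collar far',P4(.01,Y,.0082))
print('hole +-: predicted if on axis x=0, D', [(D,P4(0,-.0019,D)) for D in(.07,.075,.08,.085)])
```

```text
tri [0.554  0.0643 0.1577] tool4 [ 0.002  -0.0014  0.0748]
fit [ 0.5501  0.0675  0.1659 -5.9377] [-0.2354  0.1484  0.0593 -0.4512  0.2707 -0.257  -0.4247  0.7557  0.0157
 -0.2639  0.3403 -0.0141 -0.2689]
hole in tool4 [ 0.0048 -0.0017  0.0656]
tip far [294.6456 261.552 ] headnear [294.7279 527.8919] collar far [294.6163 324.142 ]
tip far [306.0173 261.5412] headnear [310.1765 527.8626] collar far [308.8324 324.1251]
hole +-: predicted if on axis x=0, D [(0.07, array([295.1695, 231.3857])), (0.075, array([295.1578, 222.1441])), (0.08, array([295.1465, 213.2659])), (0.085, array([295.1356, 204.7309]))]
```

Request:
step_arm:
  motion: [0.001, 0.0005, 0.007, 0, 0, 0, -1, 0.001, 0, 0.007, 0, 0, 0, -1, 0, 0, 0.003, 0, 0, 0, -1, 0, 0, 0.003, 0, 0, 0, -1, 0, 0, 0, 0, 0, 0, -1]

```text
t: 8.8
tcp_pos: [0.533, 0.0672, 0.2088]
tcp_rot: [0.16, 0.722, 0.657, 0.145]
ft_force: [-0.6, 0.3, -0.9]
finger_gap: 0.0145
finger_force: 60.8
```

Run:
```python
from h import *
import pickle
p,r=pose();m=cams.camera_model('wrist');im=cams.snapshot('wrist');s=bot.state()
p4,R4,_=pickle.load(open('w4.pkl','rb'));print('moved',R4.T@(p-p4),s['finger_gap'],s['t'],s['ft_force'])
pickle.dump((p,r.as_matrix(),m),open('w5.pkl','wb'))
cv2.imwrite('pics/w5raw.png',im)
cv2.imwrite('pics/w5.png',cv2.resize(im[150:290,180:330],None,fx=4,fy=4,interpolation=2))
```

```text
moved [0.00273788 0.00087329 0.01952827] 0.01410509389998889 8.85 [ 0.13992088 -0.0110402  -1.00387594]
```

View pics/w5.png

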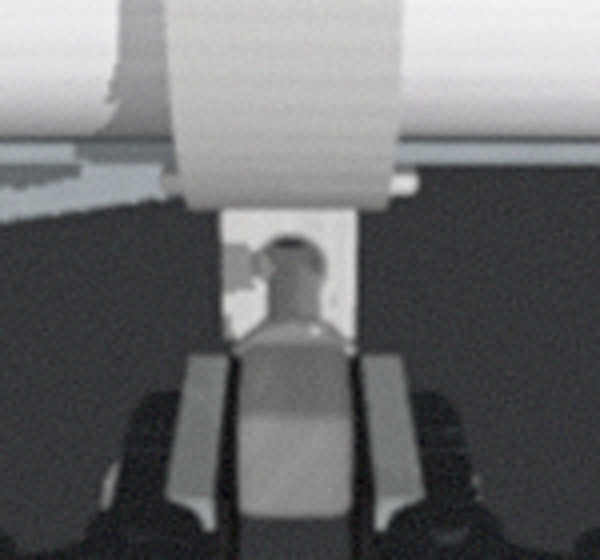

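Run:
```python
from h import *
import pickle
np.set_printoptions(precision=4,suppress=True)
V=[pickle.load(open(f'w{i}.pkl','rb')) for i in(3,4,5)]
Q3=lambda x,y:np.array((130+x/3-.33,100+y/3-.33)); Q4=lambda x,y:np.array((180+x/4-.375,150+y/4-.375))
p,Rm,m=V[2]
for c in(264,266,268):
    t=tri([ray('wrist',*Q3(370,271),V[0][2]),ray('wrist',*Q4(298,213),V[1][2]),ray('wrist',*Q4(294.5,c),m)]);print(c,t,'tool5',Rm.T@(t-p))
P=lambda X,Y,Z:((proj('wrist',p+Rm@np.array([X,Y,Z]),m)[0]-[180,150]+.375)*4).round(1)
for D in(.05,.055,.06): print(D,P(0,-.0019,D),P(.00725,-.0019,D),'tab',P(.017,-.0019,D),'end',P(-.014,-.0019,D),'w',P(0,.012,D)-P(0,-.012,D))
```

```text
264 [0.5551 0.0633 0.1553] tool5 [-0.0018 -0.0023  0.0579]
266 [0.5535 0.0648 0.1589] tool5 [-0.0004 -0.0023  0.054 ]
268 [0.5521 0.0662 0.1623] tool5 [ 0.0009 -0.0023  0.0502]
0.05 [295.4 272.5] [295.4 234.2] tab [295.3 181.2] end [295.4 343.4] w [136.   -0.1]
0.055 [295.4 261.5] [295.3 224. ] tab [295.3 172. ] end [295.4 331.3] w [133.   -0.1]
0.06 [295.4 251.1] [295.3 214.2] tab [295.3 163.2] end [295.4 319.7] w [130.2  -0.2]
```

The tip is at the mouth; the hole centre is about 1 mm back in tool x. I'll correct that and enter gently.

Request:
step_arm:
  motion: [-0.0008, 0, 0.003, 0, 0, 0, -1, 0, 0, 0.003, 0, 0, 0, -1, 0, 0, 0.002, 0, 0, 0, -1, 0, 0, 0, 0, 0, 0, -1]

```text
t: 9.35
tcp_pos: [0.5363, 0.0661, 0.2016]
tcp_rot: [0.159, 0.722, 0.657, 0.145]
ft_force: [0.3, -0.4, -1.5]
finger_gap: 0.0144
finger_force: 60.8
```

```bash
cat > st.py <<'E'
from h import *
import pickle
np.set_printoptions(precision=4,suppress=True)
p,r=pose();s=bot.state()
p5,R5,_=pickle.load(open('w5.pkl','rb'));print('moved',R5.T@(p-p5),'tool force',r.inv().apply(s['ft_force']),'tq',r.inv().apply(s['torque']),s['finger_gap'],s['t'])
E
python3 st.py
```

```text
moved [-0.0007  0.      0.008 ] tool force [-0.3251 -0.3522  1.4712] tq [ 0.5243  0.0307 -0.028 ] 0.014382634427582938 9.35
```

Request:
step_arm:
  motion: [0, 0, 0.002, 0, 0, 0, -1, 0, 0, 0.002, 0, 0, 0, -1, 0, 0, 0.002, 0, 0, 0, -1, 0, 0, 0, 0, 0, 0, -1]

```text
t: 9.85
tcp_pos: [0.5387, 0.0658, 0.196]
tcp_rot: [0.159, 0.722, 0.657, 0.145]
ft_force: [0.3, -0.5, -0.8]
finger_gap: 0.0143
finger_force: 60.7
```

```bash
python3 st.py
```

```text
moved [-0.0009 -0.0001  0.014 ] tool force [-0.493   0.0098  0.9048] tq [ 0.6214 -0.1131 -0.0257] 0.01425384452406113 9.85
```

Request:
step_arm:
  motion: [0, 0, 0.003, 0, 0, 0, -1, 0, 0, 0.003, 0, 0, 0, -1, 0, 0, 0.003, 0, 0, 0, -1, 0, 0, 0, 0, 0, 0, -1]

```text
t: 10.35
tcp_pos: [0.5425, 0.0654, 0.1878]
tcp_rot: [0.16, 0.722, 0.657, 0.145]
ft_force: [-0.3, -0.7, -1.1]
finger_gap: 0.0144
finger_force: 60.7
```

```bash
python3 st.py
```

```text
moved [-0.0009 -0.0001  0.0231] tool force [-0.738  -0.6705  0.8981] tq [ 0.6917 -0.2692  0.0413] 0.014433736826975982 10.35
```

Request:
step_arm:
  motion: [0, 0, 0.003, 0, 0, 0, -1, 0, 0, 0.003, 0, 0, 0, -1, 0, 0, 0.003, 0, 0, 0, -1, 0, 0, 0.002, 0, 0, 0, -1, 0, 0, 0, 0, 0, 0, -1]

```text
t: 10.98
tcp_pos: [0.5471, 0.065, 0.1779]
tcp_rot: [0.159, 0.722, 0.657, 0.145]
ft_force: [-0.7, -1.5, -1.9]
finger_gap: 0.0142
finger_force: 60.7
```

```bash
python3 st.py
```

```text
moved [-0.0008 -0.0001  0.0341] tool force [-1.5544 -1.298   1.4542] tq [ 0.8182 -0.4739  0.0305] 0.014176311732506983 10.975
```

Request:
step_arm:
  motion: [0, 0, 0.002, 0, 0, 0, -1, 0, 0, 0.002, 0, 0, 0, -1, 0, 0, 0.001, 0, 0, 0, -1, 0, 0, 0, 0, 0, 0, -1]

```text
t: 11.48
tcp_pos: [0.5492, 0.0648, 0.1734]
tcp_rot: [0.159, 0.722, 0.657, 0.145]
ft_force: [-0.4, -2.2, -2.9]
finger_gap: 0.0146
finger_force: 60.7
```

```bash
python3 st.py
```

```text
moved [-0.0008 -0.0001  0.039 ] tool force [-2.2516 -1.3828  2.5672] tq [ 0.8601 -0.6527 -0.0287] 0.01455946261070011 11.475
```

Request:
step_arm:
  motion: [0, 0, 0.001, 0, 0, 0, -1, 0, 0, 0.001, 0, 0, 0, -1, 0, 0, 0.001, 0, 0, 0, -1, 0, 0, 0, 0, 0, 0, -1]

```text
t: 11.98
tcp_pos: [0.5505, 0.0647, 0.1708]
tcp_rot: [0.159, 0.722, 0.657, 0.145]
ft_force: [-2.2, -2.9, -1.7]
finger_gap: 0.0141
finger_force: 60.8
```

```bash
python3 st.py
```

```text
moved [-0.0008 -0.      0.0419] tool force [-3.1088 -2.4847  0.721 ] tq [ 1.0389 -0.8159 -0.0108] 0.014086365142366556 11.975
```

Request:
step_arm:
  motion: [0, 0, 0.001, 0, 0, 0, -1, 0, 0, 0.001, 0, 0, 0, -1, 0, 0, 0.001, 0, 0, 0, -1, 0, 0, 0, 0, 0, 0, -1]

```text
t: 12.48
tcp_pos: [0.5513, 0.0647, 0.169]
tcp_rot: [0.159, 0.722, 0.657, 0.145]
ft_force: [-20.9, -3.9, 26.3]
finger_gap: 0.0141
finger_force: 65.2
```

```bash
python3 st.py
```

```text
moved [-0.0008  0.      0.0438] tool force [ -5.8533  -7.5157 -32.4311] tq [ 2.3125 -1.4236 -0.0063] 0.014101398839792842 12.475
```

The collar is home: 32 N of axial reaction, at a depth that agrees with the sightings. Next: ease off, release, and retreat.

Request:
step_arm:
  motion: [0, 0, -0.0012, 0, 0, 0, -1, 0, 0, 0, 0, 0, 0, -0.6, 0, 0, 0, 0, 0, 0, -0.3, 0, 0, 0, 0, 0, 0, 0, 0, 0, 0, 0, 0, 0, 0, 0, 0, -0.01, 0, 0, 0, 0, 0, 0, -0.02, 0, 0, 0, 0, 0, 0, -0.02, 0, 0, 0, 0, 0, 0, -0.01, 0, 0, 0, 0, 0, 0, 0, 0, 0, 0, -1, 0, 0, 0, 0, 0, 0, -1]

```text
t: 13.85
tcp_pos: [0.526, 0.0672, 0.2234]
tcp_rot: [0.159, 0.722, 0.657, 0.145]
ft_force: [0.6, 0.1, -0.1]
finger_gap: 0.0069
finger_force: 0.0
```

```bash
python3 st.py
python3 - <<'E'
from h import *
import pickle
p,r=pose();m=cams.camera_model('wrist');im=cams.snapshot('wrist')
pickle.dump((p,r.as_matrix(),m),open('w6.pkl','wb'))
a=cv2.resize(im[130:300,170:340],None,fx=3,fy=3,interpolation=2)
s=cams.snapshot('scene'); u=proj('scene',[.554,.064,.157])[0].astype(int);print(u)
b=cv2.resize(s[u[1]-22:u[1]+28,u[0]-14:u[0]+14],(286,510),interpolation=2)
cv2.imwrite('pics/w6.png',np.hstack([a,b]))
E
```

```text
moved [-0.0006 -0.0001 -0.0161] tool force [0.1773 0.5281 0.333 ] tq [ 0.4473  0.0076 -0.0181] 0.006890717621395866 13.85
[254 189]
```

View pics/w6.png

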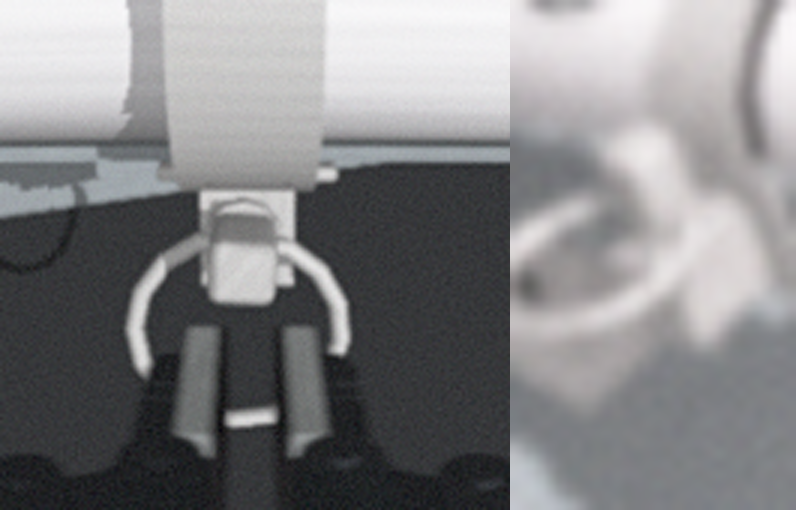

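Pin home with its collar on the lug, and the ring is open and symmetric towards the free end (wire at about (135,320) and (342,320)). Next, press the ring's far end with shut fingers.

Request:
step_arm:
  motion: [-0.025, 0, 0, 0, 0, 0, -1, -0.025, 0, 0, 0, 0, 0, -1, 0, 0, 0.025, 0, 0, 0, -1, 0, 0, 0.025, 0, 0, 0, -1, 0, 0, 0.006, 0, 0, 0, -1, 0, 0, 0, 0, 0, 0, -1]

```text
t: 14.7
tcp_pos: [0.5447, 0.0146, 0.1725]
tcp_rot: [0.16, 0.722, 0.657, 0.144]
ft_force: [-1.6, -0.8, -0.3]
finger_gap: 0.0001
finger_force: 0.0
```

```bash
python3 st.py
```

```text
moved [-0.0513 -0.0003  0.0399] tool force [-0.9122 -1.5368 -0.372 ] tq [ 0.4308 -0.0303 -0.0165] 7.523944210263131e-05 14.7
```

Request:
step_arm:
  motion: [0, 0, 0.005, 0, 0, 0, -1, 0, 0, 0.005, 0, 0, 0, -1, 0.001, 0, 0.005, 0, 0, 0, -1, 0.001, 0, 0.005, 0, 0, 0, -1, 0.001, 0, 0.005, 0, 0, 0, -1, 0.002, 0, 0.005, 0, 0, 0, -1]

```text
t: 15.45
tcp_pos: [0.5581, 0.0191, 0.1453]
tcp_rot: [0.159, 0.722, 0.657, 0.145]
ft_force: [0.3, 0.4, 0.2]
finger_gap: 0.0002
finger_force: 0.4
```

```bash
python3 st.py
```

```text
moved [-0.0454  0.0001  0.07  ] tool force [ 0.4359  0.2886 -0.1095] tq [0.4843 0.1105 0.0032] 0.00016099420034601742 15.45
```

Request:
step_arm:
  motion: [0.002, 0, 0.005, 0, 0, 0, -1, 0.002, 0, 0.005, 0, 0, 0, -1, 0.002, 0, 0.005, 0, 0, 0, -1, 0.003, 0, 0.005, 0, 0, 0, -1, 0.002, 0, 0.005, 0, 0, 0, -1, 0, 0, 0, 0, 0, 0, -1, 0, 0, 0, 0, 0, 0, -1]

```text
t: 16.32
tcp_pos: [0.5695, 0.0288, 0.123]
tcp_rot: [0.159, 0.722, 0.657, 0.145]
ft_force: [0.1, -0.5, 0.1]
finger_gap: -0.0003
finger_force: 0.0
```

```bash
python3 st.py
python3 - <<'E'
from h import *
a=cams.snapshot('scene'); cv2.imwrite('pics/s7.png',a)
b=cams.snapshot('wrist'); cv2.imwrite('pics/w7.png',b)
E
```

```text
moved [-0.0348  0.0001  0.0946] tool force [-0.4401  0.2131 -0.0475] tq [ 0.425  -0.018   0.0277] -0.000344781268463898 16.325
```

Request:
step_arm:
  motion: [-0.01, 0, -0.01, 0, 0, 0, -1, 0, 0, -0.03, 0, 0, 0, -1, 0, 0, -0.035, 0, 0, 0, -1, 0.02, 0, -0.035, 0, 0, 0, -1, 0.024, 0, -0.001, 0, 0, 0, -1, 0, 0, 0, 0, 0, 0, -1, 0, 0, 0, 0, 0, 0, -1]

```text
t: 17.3
tcp_pos: [0.5258, 0.0658, 0.2232]
tcp_rot: [0.159, 0.722, 0.657, 0.145]
ft_force: [-0.6, -0.2, -0.2]
finger_gap: 0.0
finger_force: 0.0
```

```bash
python3 st.py
python3 - <<'E'
from h import *
import pickle
p,r=pose();m=cams.camera_model('wrist');im=cams.snapshot('wrist');cv2.imwrite('pics/w8.png',im)
g=cv2.cvtColor(im,6); o=cv2.cvtColor(cv2.imread('pics/w6.png')[:,:510],6); o=cv2.resize(o,(170,170),interpolation=cv2.INTER_AREA);n=g[130:300,170:340]
for x,y in[(135,320),(342,320),(150,270),(320,275),(245,275),(243,208),(245,225)]:
    print((x,y),o[y//3,x//3],n[y//3,x//3])
for row in (85,92,100,107,115): print(row,'old',(o[row,35:125:3]//10).tolist(),'\n   new',(n[row,35:125:3]//10).tolist())
# ring predictions shut/open in the fitted lug frame
x,y,z,T=lug(-5.4); T=r.as_matrix();X,Y,Z=T[:,1],T[:,0],-T[:,2]
import pickle;p5,R5,_=pickle.load(open('w5.pkl','rb'))
H=p5+R5@np.array([-.0008,-.0019,.056]);
th=np.linspace(0,2*np.pi,12,endpoint=False)
for nm,d in(('open',-Y),('shut',-Z)):
    W=[H+.008*Z+d*(.0246+.027*np.cos(t))+X*.027*np.sin(t) for t in th]
    u=proj('wrist',W,m).round().astype(int); print(nm,[(int(a-170),int(b-130),int(g[b,a])) for a,b in u if 0<=b<384])
# scene diff: before(w6 moment not saved raw) -> print current scene projections
s=cams.snapshot('scene');cv2.imwrite('pics/s8.png',s);gs=cv2.cvtColor(s,6)
for nm,d in(('open',-Y),('shut',-Z)):
    W=[H+.008*Z+d*(.0246+.027*np.cos(t))+X*.027*np.sin(t) for t in th]
    u=proj('scene',W).round().astype(int); print('scene',nm,[(int(a),int(b),int(gs[b,a])) for a,b in u])
E
```

```text
moved [-0.002  -0.0003 -0.016 ] tool force [-0.2322 -0.5654 -0.0728] tq [0.4813 0.0194 0.0066] 3.70438515800117e-05 17.3
(135, 320) 212 59
(342, 320) 210 56
(150, 270) 168 53
(320, 275) 212 56
(245, 275) 208 203
(243, 208) 205 177
(245, 225) 118 116
85 old [5, 5, 5, 5, 5, 5, 13, 14, 14, 12, 6, 13, 16, 21, 20, 20, 21, 21, 20, 15, 15, 21, 21, 13, 5, 5, 5, 5, 5, 5] 
   new [5, 5, 5, 5, 5, 5, 5, 6, 5, 5, 5, 12, 18, 21, 20, 20, 21, 19, 20, 17, 20, 11, 5, 5, 6, 5, 5, 5, 5, 5]
92 old [5, 5, 5, 5, 10, 19, 19, 5, 5, 5, 5, 17, 16, 20, 20, 21, 20, 20, 20, 19, 21, 8, 5, 13, 21, 17, 5, 5, 5, 5] 
   new [5, 5, 5, 5, 5, 5, 5, 5, 5, 5, 5, 16, 16, 20, 21, 20, 20, 21, 20, 18, 20, 10, 5, 6, 5, 5, 5, 5, 6, 5]
100 old [5, 5, 5, 15, 21, 7, 5, 5, 5, 5, 5, 5, 10, 14, 15, 16, 16, 17, 14, 4, 5, 5, 5, 4, 6, 18, 22, 7, 5, 5] 
   new [5, 5, 6, 6, 5, 5, 5, 5, 5, 5, 5, 5, 6, 10, 9, 9, 8, 8, 7, 5, 6, 5, 5, 4, 4, 5, 5, 5, 5, 5]
107 old [5, 5, 6, 20, 17, 5, 5, 5, 5, 5, 5, 6, 5, 5, 5, 5, 5, 5, 5, 5, 5, 5, 5, 5, 5, 11, 21, 10, 5, 5] 
   new [5, 5, 5, 5, 5, 6, 5, 5, 5, 5, 5, 5, 5, 5, 5, 5, 5, 5, 5, 5, 5, 4, 5, 5, 5, 5, 
[... 334 characters left out ...]
115), (66, 80, 154), (53, 92, 56), (49, 108, 56), (55, 123, 57), (67, 133, 35)]
shut [(84, 58, 135), (99, 59, 124), (111, 63, 108), (116, 68, 129), (114, 74, 158), (102, 78, 217), (84, 80, 175), (66, 78, 125), (54, 74, 105), (51, 68, 98), (57, 63, 120), (69, 59, 117)]
scene open [(240, 199, 164), (245, 199, 148), (250, 198, 150), (255, 195, 163), (257, 191, 210), (257, 189, 197), (254, 187, 202), (250, 187, 139), (244, 188, 116), (240, 191, 142), (238, 195, 150), (238, 198, 164)]
scene shut [(260, 203, 140), (263, 203, 137), (265, 201, 140), (264, 197, 173), (261, 192, 215), (257, 189, 197), (253, 187, 183), (250, 187, 139), (249, 189, 141), (249, 193, 149), (252, 197, 150), (256, 201, 144)]
```

Run:
```python
from h import *
import pickle
p,r=pose();m=cams.camera_model('wrist');n=cv2.cvtColor(cv2.imread('pics/w8.png'),6).astype(float)
T=r.as_matrix();X,Y,Z=T[:,1],T[:,0],-T[:,2];p5,R5,_=pickle.load(open('w5.pkl','rb'));H=p5+R5@np.array([-.0008,-.0019,.056])
t=np.radians(np.r_[40:150:5,210:320:5])
for a in(0,.6,.8,1.0,1.2,1.35,1.45,1.57,1.7):
    d=-Y*np.cos(a)-Z*np.sin(a);f=lambda k:cv2.remap(n,*[c.astype(np.float32) for c in proj('wrist',np.array([H+.008*Z+d*(.0246+k*np.cos(q))+X*k*np.sin(q) for q in t]),m).T],1).ravel()
    print(a,f(.027).mean().round(),(f(.027)-.5*(f(.033)+f(.021))).mean().round(1))
print(n[185:212:2,275:292].astype(int)); print(n[185:212:2,215:238].astype(int))
```

```text
0 56.0 -0.9
0.6 62.0 1.1
0.8 65.0 2.2
1.0 70.0 0.3
1.2 111.0 -5.7
1.35 108.0 17.2
1.45 106.0 25.2
1.57 116.0 31.9
1.7 123.0 28.1
[[156 181 205 209 208 207 206 179 116  77  78  74  78  74  61  61  53]
 [157 185 201 201 199 198 199 162  85  48  55  54  57  51  56  58  53]
 [110  96  82  84  83  84  75  63  52  56  55  54  57  53  57  51  53]
 [126 120 117 103  89  80  66  62  49  55  61  58  56  57  54  52  55]
 [115 119 124 118 111 111 108  96  83  60  53  44  58  55  55  55  59]
 [ 81  93  99  98 103 106 111 105 106 107  79  59  50  50  58  51  56]
 [ 52  52  61  62  78  91  97 103 120 131 138 113  65  55  53  54  55]
 [ 60  59  55  50  58  74  89 109 126 146 150 131  79  52  56  53  54]
 [ 55  51  60  73  89 114 139 152 173 173 146  92  56  53  56  56  54]
 [ 75  98 117 139 157 174 181 189 192 184 151  84  51  55  57  55  48]
 [173 184 190 188 187 192 190 172 147 109  69  53  60  54  55  52  55]
 [215 211 213 205 183 150 112  79  57  47  52  50  56  49  54  57  56]
 [186 174 153 119  78  55  50  50  55  54  57  57  54  56  56  56  53]
 [ 62  56  50  48  52  54  57  51  55  56  56  5
[... 682 characters left out ...]
 51  46  59 109 170]
 [ 69 102 110 112 106  97  92  85  66  57  51  50  57  55  52  51  55  57
   50  54  58  85 126]
 [ 61  88 104 112 109 105  86  66  52  50  57  56  56  51  54  60  57  53
   58  54  58  86 121]
 [ 54  84 115 127 117 121 110 104  92  79  62  55  55  55  61  55  50  51
   51  57  59  82 119]
 [ 50  63 103 114 121 124 120 122 122 118 109  99  92  87  82  72  68  58
   55  55  52  77 108]
 [ 52  50  62  67  83 101 115 121 131 136 136 134 136 131 132 126 121 123
  107 101  90  94 108]
 [ 53  57  59  53  46  57  68  85 110 125 129 135 133 133 138 137 139 135
  137 137 141 145 140]
 [ 60  56  48  58  54  54  55  59  58  66  73  80  95 103 111 117 126 130
  132 132 147 149 144]]
```

The match score peaks at 1.57 rad, so the ring is shut around the lug. The robot is clear of everything.

```bash
python3 -c "
from cell import finish_job
print(finish_job())"
```

```text
the job is handed in; nothing more can be done
None
```

The job is handed in at about 17 s: the linch pin is home in the lug, its ring snapped shut around it (wrist camera fit best at 1.57 rad), the gripper is clear, and I moved nothing else.

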